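# Slide the blue filter into the light base

### The job

Set the microscope's light base up for daylight viewing: slide the blue filter across the black deck, keeping it down on the deck all the way rather than picking it up, until it drops into the round seat over the lamp window and lies flat in it. Leave the amber and green filters where they are.

Things in the scene. Friction and masses are not known exactly. Their poses are not given: they have to be found in the camera images.
- blue_filter_mid (a point): The blue filter: a plain round disc with a bare aluminium rim and a blue top, 50 mm diameter, 14 mm high, roughly 60 g, point at its centre, half-way up (7 mm above its underside); z up, turn of no meaning. It starts lying loose on the black deck, near the end away from the seat; can be held across its rim.
- seat (a point): Round recess, 70 mm across, 8 mm deep, pale flat floor, in the level black deck of the fixed light base. Point: middle of its mouth, at deck height (40 mm above the table). z up, y along the deck towards the end where the filters lie, x across. Deck 220 (x) by 340 mm (y), bare but for two filters, its centre 85 mm from here along +y. A filter lying in the seat stands 6 mm proud.
- amber_filter_mid (a point): The amber filter, to be left alone: same disc with an orange top, 50 mm diameter, 14 mm high, roughly 60 g, point at its centre, half-way up (7 mm above its underside); z up, turn of no meaning. It lies on the deck beside the blue one, their centres at least 85 mm apart across the deck (either may be on either side).
- green_filter_mid (a point): The green filter, to be left alone: same disc with a green top, 50 mm diameter, 14 mm high, roughly 60 g, point at its centre, half-way up (7 mm above its underside); z up, turn of no meaning. It lies on the table, left of the base.
Not all that is in view belongs to the job. What is shaped like the part that bears blue_filter_mid but pink is not meant.

How it is judged:
By the outcome, as a careful person would: the job done as asked, in the order asked, and still so for the second after the job is handed in, with the robot touching nothing.
It also fails if it takes over 32 s, if anything falls off the work surface, if the arm or the gripper's body presses on something with over 40 N, if the wrist force passes 120 N, or if a joint passes its speed limit or range.

### The arm

A 6-joint arm with a two-finger parallel gripper is mounted at the origin on the work surface. World frame = base frame: x ahead of the robot, y to its left, z up, the work surface at z = 0. Lengths are in m, angles in rad, forces in N, time in s.
With the tool pointing down it reaches from about 0.225 to 0.875 m from the base axis. Payload 3.4 kg.
Tool frame: the origin (TCP) lies on the centre line of the jaws, within the pads' length; the fingertips stand 17 mm ahead of it and the grasp point (between the pads) lies 2 mm behind it; z points along the fingers, y is the line along which they close (so a half turn about z gives the same grasp; the last joint's range is limited). The gripper opens to 85 mm and grips with 20 to 120 N. Pads are 22 mm wide; open, the fingers measure 114 mm over their backs; the gripper's body (76 mm by 85 mm) begins 54 mm behind the grasp point. The pads swing forward as they close: fully open they stand 13 mm farther back than shut.
Start: joints at [1.169, 0.276, 1.505, -0, 1.361, -0.121], TCP at [0.159, 0.553, 0.248] pointing down, gripper open.
Joint ranges: [-2.89, 2.89], [-0.75, 2.08], [0.22, 2.7], [-1.18, 4.32], [0.11, 2.71], [-2.7, 2.7]. Speed limits (rad/s): [2.57, 2.57, 3.14, 3.14, 3.14, 3.14].

### API

Orientations are given as a unit quaternion [w, x, y, z].
In Python, from rig import manip gives the robot as it stands.
- The arm moves only by the tool move_arm, never from a script. Its argument "steps" is one flat list of numbers, 7 for each row, row after row: the turn, a rotation vector about the world's x, y, z normalised to -1 to 1, where 1 is 360 degrees, then the shift along the world's x, y, z normalised to -1 to 1, where 1 is 1 m, then the opening, from -1 (shut) to 1 (fully open). A call has exactly 10 rows; each row is the pose to reach, as a shift and turn from the pose commanded when the call began, turning the shorter way round; what a row does not reach only later rows make up. A row lasts 1/10 s, in which the tool goes at most 50 mm and 8.59 degrees, less where a joint would pass 70% of its speed; a pose out of reach is approached as far as the arm can. A call with a number of a shift or a turn outside -1 to 1 is refused whole. A call with a gripper value outside its range is refused whole. The fingers move at their own pace and stop on an object; "squeeze" is the grip in N (left out, the last holds). Time passes only in rows, so rows that repeat a pose let the fingers close, or fill a call up. It gives the time, the measured TCP pose, the force, the opening and the grip force at its end, in the units of the state.
- manip.get_state(): the state, without advancing time (a new reading comes with each control period).
- manip.get_image(name): name is "side" or "top"; returns a dict with "pixels" (384x512x3 uint8, blue, green, red), "fx", "fy", "cx", "cy" (pixels), "R" (3x3) and "t" (3): a world point X has camera coordinates R X + t. Camera axes: x right, y down, z forward; pixel columns grow to the right and rows downward; lengths in m; the calibration is good to about 2 mm. A picture is of the moment at which its call begins. There is no depth.
- manip.sign_off(): hands the job in; it is judged then, once.
The state is a dict: "clock": time; "qpos": joint angles; "qd": joint speeds; "effort": joint torques, N m; "position": TCP position; "ee_rot": TCP orientation; "contact_force": force on the tool from outside, world axes, zero at the start; "moment": the same for the moment, N m; "width": finger opening in m; "gripper_force": force on a finger pad.
Only numpy, scipy, OpenCV 4.12 (cv2) and the standard library are available. Lean on these libraries where they do the work, as an engineer would, in place of code of your own. Each camera call takes 0.05 s, during which the arm holds its last target. There are 200 camera calls.

## Working session

There is one attempt and no reset: what is moved stays moved. The work goes in short steps, Python scripts to look and compute and a tool call to move; the robot and the scene stay as the last step left them, time stands still between calls to the robot, and variables do not carry over. Pictures are saved under pics/ and viewed, at most 10 in all, crops included, and the job is handed in when it is done.

Besides the shell and the picture viewer there is one more tool, called after "Call:" as a command line: name --argument value ..., lists and objects as JSON in quotes. move_arm: Moves the arm, as the interface text tells. Scaled input: -1 to 1 covers 1 m each way for a shift and 360 degrees each way for a turn. Its arguments: {"type":"object","properties":{"steps":{"type":"array"},"squeeze":{"type":"number"}},"required":["steps"]}

```bash
mkdir -p pics
python3 - <<'E'
from rig import manip
import cv2,pickle
d={}
for n in("top","side"):
    i=manip.get_image(n);d[n]=i;cv2.imwrite(f"pics/{n}0.png",i["pixels"]);print(n,i["fx"],i["cx"],i["cy"],i["R"],i["t"])
pickle.dump(d,open("i0.pkl","wb"));print(manip.get_state())
E
```

```text
top 361.0841426025702 254.82295933378157 191.8748224883068 [[-0.01938957 -0.99935779  0.0301339 ]
 [-0.98976309  0.01492353 -0.14193768]
 [ 0.14139683 -0.03257753 -0.98941682]] [0.15878999 0.53070887 0.84024245]
side 417.9669082631257 254.55257249266128 188.15891537721765 [[ 0.76256689 -0.6469034  -0.00278093]
 [-0.49384847 -0.57935893 -0.64842649]
 [ 0.41785815  0.49584193 -0.76127219]] [-0.29424572  0.41060788  0.60774647]
{'clock': 0.1, 'qpos': array([ 1.16898390e+00,  2.76506578e-01,  1.50598104e+00,  7.64630156e-06,
        1.36073355e+00, -1.20984196e-01]), 'qd': array([-0.00051433, -0.00082267, -0.00119155, -0.00189399,  0.00034276,
        0.00165002]), 'effort': array([ 1.17428433e-03, -4.17702520e+01, -2.46403348e+01, -2.29038615e-04,
        5.72345380e-03, -2.23796107e-06]), 'position': array([0.15918116, 0.55206521, 0.24755073]), 'ee_rot': array([-2.14040326e-04,  1.39953915e-01,  9.90157684e-01, -7.85626866e-04]), 'contact_force': array([-1.17623829,  0.15216878, -0.21737884]), 'moment': array([-0.00225748, -0.02548478, -0.00883421]), 'gripper_force': 0.0, 'width': 0.08561593289391556}
```

View pics/top0.png

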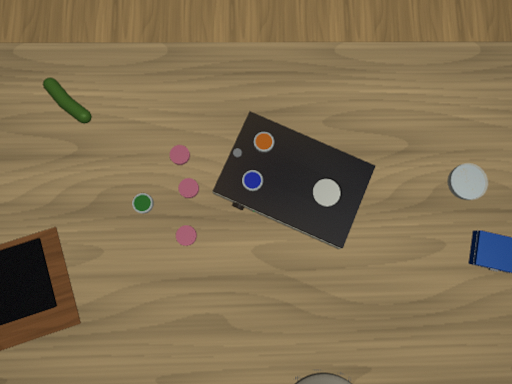

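View pics/side0.png

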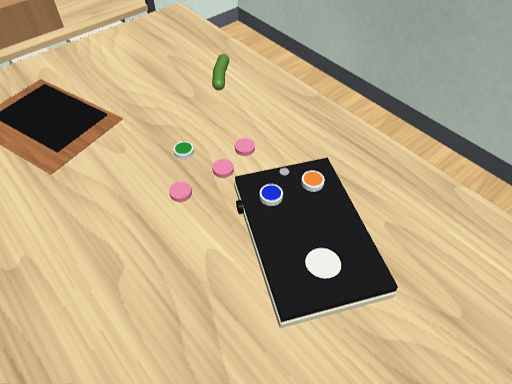

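The top view shows blue at (253,180), amber at (264,142), the pale seat at (327,192) and green at (142,203). The side view shows blue at (271,194), amber at (313,181) and the seat at (323,263). The arm is out of frame in both.

```bash
cat > h.py <<'E'
import cv2,numpy as np
def ray(i,uv,z):
    R=np.array(i["R"]);t=np.array(i["t"]);c=-R.T@t
    d=R.T@np.array([(uv[0]-i["cx"])/i["fx"],(uv[1]-i["cy"])/i["fy"],1]);return c+d*(z-c[2])/d[2]
def blobs(i):
    p=i["pixels"];h=cv2.cvtColor(p,cv2.COLOR_BGR2HSV)
    M={"blue":((110,150,60),(130,255,255),.054),"amber":((5,200,150),(16,255,255),.054),"green":((50,120,50),(75,255,255),.014),"seat":((0,0,200),(180,50,255),.032)}
    o={}
    for k,(a,b,z) in M.items():
        m=cv2.inRange(h,np.array(a),np.array(b));n,l,s,c=cv2.connectedComponentsWithStats(m)
        o[k]=[(c[j].round(1),s[j,4],s[j,2:4],ray(i,c[j],z).round(4)) for j in range(1,n) if s[j,4]>60]
    return o
E
python3 - <<'E'
import pickle;from h import *
d=pickle.load(open("i0.pkl","rb"))
for n in d:
    for k,v in blobs(d[n]).items():
        for x in v: print(n,k,*x)
i=d["top"]
m=(cv2.cvtColor(i["pixels"],cv2.COLOR_BGR2GRAY)<45).astype('uint8');m[:, :200]=0;m[:,400:]=0
c=max(cv2.findContours(m,0,2)[0],key=cv2.contourArea);r=cv2.minAreaRect(c);b=cv2.boxPoints(r);print([ (x.round(), ray(i,x,.04).round(3)) for x in b])
print(ray(i,(237.5,153),.04),np.array(i["R"]).T@-np.array(i["t"]))
E
```

```text
top blue [252.2 179.8] 199 [16 16] [0.5598 0.1559 0.054 ]
top amber [263.6 141. ] 182 [16 15] [0.6549 0.1266 0.054 ]
top green [141.9 202.7] 189 [16 15] [0.5139 0.4264 0.014 ]
side blue [270.9 192.4] 212 [19 14] [0.5618 0.1541 0.054 ]
side green [182.9 147.6] 136 [17 10] [0.516  0.4247 0.014 ]
side seat [201.4   5.6] 803 [84 19] [0.9548 0.9572 0.032 ]
side seat [94.5 30.8] 186 [53 22] [0.5935 1.0432 0.032 ]
side seat [37.1 51.9] 184 [55 22] [0.4044 1.0425 0.032 ]
side seat [183.4 148.5] 75 [21 15] [0.5065 0.4041 0.032 ]
side seat [312.9 181.5] 77 [23 16] [0.6661 0.1304 0.032 ]
side seat [271.1 194.5] 78 [23 17] [0.5709 0.1627 0.032 ]
side seat [322.8 262.8] 825 [36 30] [ 0.5335 -0.0264  0.032 ]
side seat [336.7 308.3] 213 [116  33] [ 0.4857 -0.1054  0.032 ]
[(array([213., 191.], dtype=float32), array([0.536, 0.25 , 0.04 ])), (array([248., 111.], dtype=float32), array([0.737, 0.163, 0.04 ])), (array([376., 166.], dtype=float32), array([ 0.592, -0.149,  0.04 ])), (array([341., 247.], dtype=float32), array([ 0.398, -0.052,  0.04 ]))]
[0.62942984 0.19029733 0.04      ] [0.40954731 0.17814099 0.90189264]
```

Call:
move_arm --steps '[0, 0, 0, 0.02, -0.02, 0, 1, 0, 0, 0, 0.05, -0.05, 0, 1, 0, 0, 0, 0.08, -0.08, -0.01, 1, 0, 0, 0, 0.11, -0.11, -0.02, 1, 0, 0, 0, 0.14, -0.14, -0.03, 1, 0, 0, 0, 0.17, -0.17, -0.04, 1, 0, 0, 0, 0.2, -0.2, -0.05, 1, 0, 0, 0, 0.23, -0.23, -0.06, 1, 0, 0, 0, 0.26, -0.26, -0.07, 1, 0, 0, 0, 0.28, -0.28, -0.08, 1]'

```text
clock: 1.1
position: [0.441, 0.2704, 0.1677]
ee_rot: [0.0, 0.141, 0.99, -0.0]
contact_force: [-0.5, 0.3, -0.3]
width: 0.085
gripper_force: 0.0
```

Call:
move_arm --steps '[0, 0, 0, 0.02, -0.02, 0, 1, 0, 0, 0, 0.04, -0.04, 0, 1, 0, 0, 0, 0.06, -0.06, 0, 1, 0, 0, 0, 0.08, -0.08, 0, 1, 0, 0, 0, 0.1, -0.1, 0, 1, 0, 0, 0, 0.115, -0.11, 0, 1, 0, 0, 0, 0.122, -0.117, -0.01, 1, 0, 0, 0, 0.122, -0.117, -0.03, 1, 0, 0, 0, 0.122, -0.117, -0.04, 1, 0, 0, 0, 0.122, -0.117, -0.04, 1]'

```text
clock: 2.1
position: [0.5592, 0.1558, 0.126]
ee_rot: [-0.003, 0.14, 0.99, -0.001]
contact_force: [-0.0, 0.1, 0.6]
width: 0.0852
gripper_force: 0.0
```

Run:
```python
from rig import manip;import pickle;from h import *
d=pickle.load(open("i0.pkl","rb"))["top"]
m=((d["pixels"].min(2)>150)*255).astype('uint8');m[:,:300]=0;m[:,355:]=0;m[:160]=0;m[225:]=0
c=max(cv2.findContours(m,0,2)[0],key=cv2.contourArea);M=cv2.fitEllipse(c);print(M,ray(d,M[0],.032),ray(d,M[0],.04))
s=manip.get_state();print({k:s[k] for k in("clock","position","ee_rot","qpos","contact_force","width")})
i=manip.get_image("side");cv2.imwrite("pics/s1.png",cv2.resize(i["pixels"][100:300,180:430],None,fx=3,fy=3))
```

```text
((326.0796203613281, 192.1032257080078), (25.05023956298828, 26.22415542602539), 121.07229614257812) [ 0.53066542 -0.02508594  0.032     ] [ 0.52955155 -0.02321696  0.04      ]
{'clock': 2.1, 'position': array([0.55919514, 0.1557975 , 0.12601965]), 'ee_rot': array([-2.63794074e-03,  1.39627638e-01,  9.90200403e-01, -5.70639519e-04]), 'qpos': array([ 1.51623538e-01,  3.78693231e-01,  1.67308877e+00,  4.77183902e-04,
        1.09519193e+00, -1.13922068e+00]), 'contact_force': array([-0.03559482,  0.14479984,  0.60006078]), 'width': 0.0851581787735086}
```

View pics/s1.png

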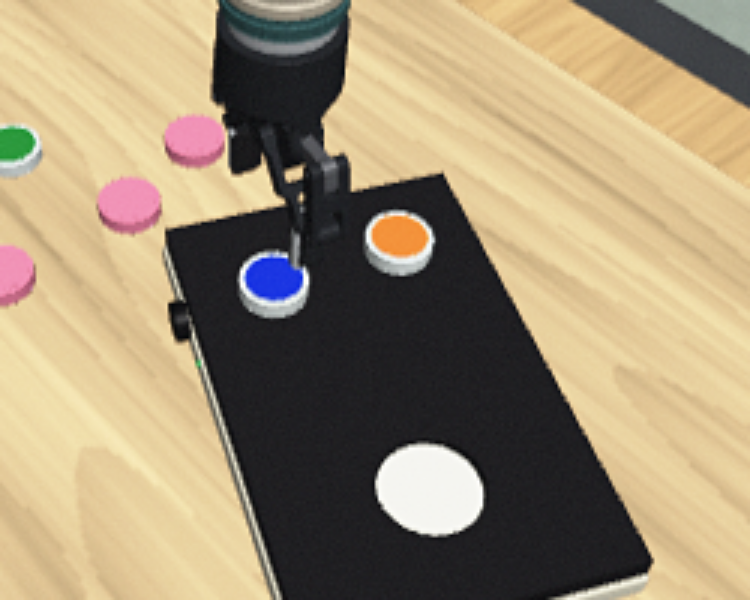

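Call:
move_arm --steps '[0, 0, 0, 0.001, 0, -0.02, 1, 0, 0, 0, 0.001, 0, -0.04, 1, 0, 0, 0, 0.001, 0, -0.052, 1, 0, 0, 0, 0.001, 0, -0.058, 1, 0, 0, 0, 0.001, 0, -0.061, 1, 0, 0, 0, 0.001, 0, -0.063, 1, 0, 0, 0, 0.001, 0, -0.064, 1, 0, 0, 0, 0.001, 0, -0.064, 1, 0, 0, 0, 0.001, 0, -0.064, 0.5, 0, 0, 0, 0.001, 0, -0.064, 0.5]' --squeeze 20

```text
clock: 3.15
position: [0.5626, 0.1555, 0.0647]
ee_rot: [0.0, 0.14, 0.99, 0.0]
contact_force: [-0.3, 0.7, -1.3]
width: 0.0638
gripper_force: 0.0
```

Run:
```python
from rig import manip;from h import *
i=manip.get_image("side");cv2.imwrite("pics/s2.png",cv2.resize(i["pixels"][130:250,210:360],None,fx=5,fy=5,interpolation=2))
```

```text
(no output)
```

View pics/s2.png

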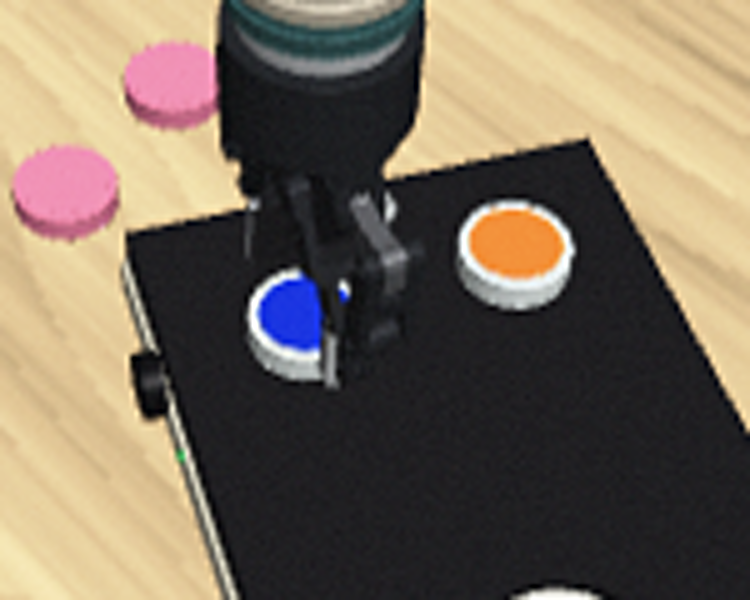

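The fingers stand astride the blue disc, whose centre is near (300,315) in the crop, and are clear of amber. I'll lower slightly and close gently.

Call:
move_arm --steps '[0, 0, 0, 0, 0, -0.001, 0.5, 0, 0, 0, 0, 0, -0.002, 0.4, 0, 0, 0, 0, 0, -0.002, 0.3, 0, 0, 0, 0, 0, -0.002, 0.2, 0, 0, 0, 0, 0, -0.002, 0.15, 0, 0, 0, 0, 0, -0.002, 0.1, 0, 0, 0, 0, 0, -0.002, 0.05, 0, 0, 0, 0, 0, -0.002, 0.05, 0, 0, 0, 0, 0, -0.002, 0.05, 0, 0, 0, 0, 0, -0.002, 0.05]' --squeeze 20

```text
clock: 4.2
position: [0.5624, 0.1556, 0.0625]
ee_rot: [0.0, 0.14, 0.99, 0.0]
contact_force: [-1.1, 1.2, 4.2]
width: 0.0489
gripper_force: 20.6
```

Call:
move_arm --steps '[0, 0, 0, -0.001, -0.006, 0, 0.05, 0, 0, 0, -0.003, -0.018, 0, 0.05, 0, 0, 0, -0.005, -0.03, 0, 0.05, 0, 0, 0, -0.007, -0.042, 0, 0.05, 0, 0, 0, -0.009, -0.054, 0, 0.05, 0, 0, 0, -0.011, -0.066, 0, 0.05, 0, 0, 0, -0.013, -0.078, 0, 0.05, 0, 0, 0, -0.015, -0.09, 0, 0.05, 0, 0, 0, -0.016, -0.098, 0, 0.05, 0, 0, 0, -0.016, -0.1, 0, 0.05]'

```text
clock: 5.2
position: [0.546, 0.0543, 0.0625]
ee_rot: [-0.0, 0.141, 0.99, 0.0]
contact_force: [-0.2, 3.9, 7.0]
width: 0.0485
gripper_force: 20.8
```

Run:
```python
from rig import manip;from h import *
for n in("top","side"):
    i=manip.get_image(n)
    print([x for x in blobs(i)["blue"]])
cv2.imwrite("pics/s3.png",cv2.resize(i["pixels"][150:290,220:395],None,fx=4,fy=4,interpolation=2))
```

```text
[]
[(array([296. , 226.7]), np.int32(166), array([14, 16], dtype=int32), array([0.5408, 0.0566, 0.054 ]))]
```

View pics/s3.png

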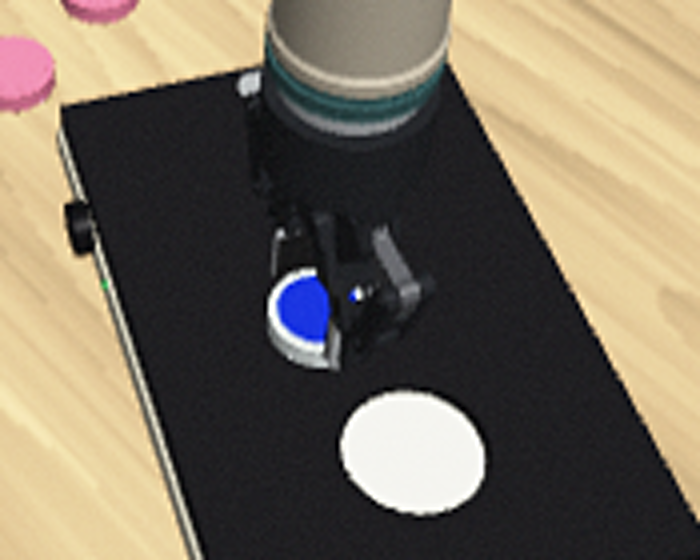

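The disc is gripped flat on the deck at about (305,310) in the crop, with the seat at (412,452). I'll continue to the seat.

Call:
move_arm --steps '[0, 0, 0, -0.001, -0.006, 0, 0.05, 0, 0, 0, -0.003, -0.018, 0, 0.05, 0, 0, 0, -0.005, -0.03, 0, 0.05, 0, 0, 0, -0.007, -0.042, 0, 0.05, 0, 0, 0, -0.009, -0.054, 0, 0.05, 0, 0, 0, -0.011, -0.065, 0, 0.05, 0, 0, 0, -0.013, -0.074, 0, 0.05, 0, 0, 0, -0.014, -0.079, 0, 0.05, 0, 0, 0, -0.014, -0.08, 0, 0.05, 0, 0, 0, -0.014, -0.08, 0, 0.05]'

```text
clock: 6.3
position: [0.5318, -0.0248, 0.0618]
ee_rot: [-0.001, 0.14, 0.99, -0.0]
contact_force: [0.5, 1.1, -0.8]
width: 0.0489
gripper_force: 20.8
```

Run:
```python
from rig import manip;from h import *
i=manip.get_image("side")
print(blobs(i)["blue"])
cv2.imwrite("pics/s4.png",cv2.resize(i["pixels"][180:320,240:415],None,fx=4,fy=4,interpolation=2))
```

```text
[(array([320.8, 257.6]), np.int32(222), array([16, 18], dtype=int32), array([ 0.5272, -0.0235,  0.054 ]))]
```

View pics/s4.png

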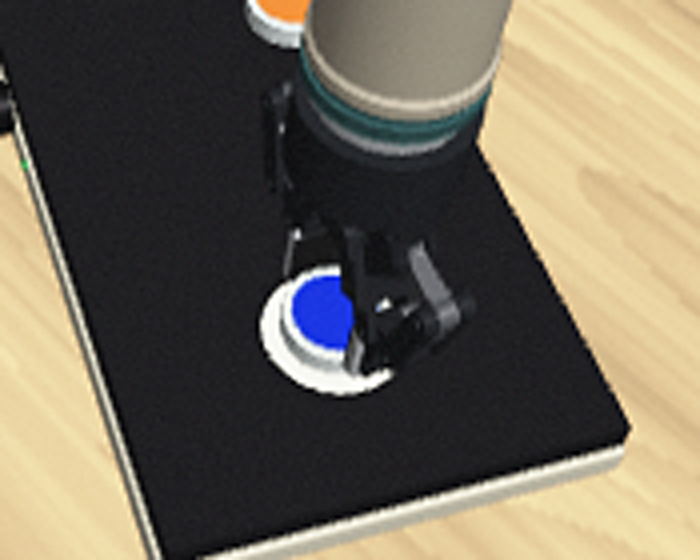

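The disc is centred over the seat, with pale floor showing all round its visible side. The contact force is about zero, so it's clear of the deck. I'll release it.

Call:
move_arm --steps '[0, 0, 0, 0, 0, 0, 0.15, 0, 0, 0, 0, 0, 0, 0.3, 0, 0, 0, 0, 0, 0, 0.45, 0, 0, 0, 0, 0, 0, 0.6, 0, 0, 0, 0, 0, 0, 0.7, 0, 0, 0, 0, 0, 0, 0.7, 0, 0, 0, 0, 0, 0.005, 0.7, 0, 0, 0, 0, 0, 0.02, 0.7, 0, 0, 0, 0, 0, 0.04, 0.7, 0, 0, 0, 0, 0, 0.06, 0.7]'

```text
clock: 7.35
position: [0.5322, -0.0245, 0.1231]
ee_rot: [-0.0, 0.14, 0.99, 0.0]
contact_force: [1.5, -0.7, 0.0]
width: 0.0726
gripper_force: 0.0
```

Call:
move_arm --steps '[0, 0, 0, 0, 0, 0.02, 0.7, 0, 0, 0, 0, 0, 0.05, 0.7, 0, 0, 0, 0, 0, 0.08, 0.7, 0, 0, 0, 0, -0.03, 0.1, 0.7, 0, 0, 0, 0, -0.07, 0.1, 0.7, 0, 0, 0, 0, -0.11, 0.1, 0.7, 0, 0, 0, 0, -0.15, 0.1, 0.7, 0, 0, 0, 0, -0.18, 0.1, 0.7, 0, 0, 0, 0, -0.2, 0.1, 0.7, 0, 0, 0, 0, -0.2, 0.1, 0.7]'

```text
clock: 8.35
position: [0.5323, -0.2273, 0.2225]
ee_rot: [0.0, 0.142, 0.99, -0.001]
contact_force: [-0.8, 0.4, -0.2]
width: 0.0728
gripper_force: 0.0
```

Run:
```python
from rig import manip;from h import *
o=[]
for n in("top","side"):
    i=manip.get_image(n);b=blobs(i)
    for k in("blue","amber","green"):print(n,k,[x for x in b[k]],[ray(i,x[0],.046).round(4) for x in b[k]])
    o.append(cv2.resize(i["pixels"][100:300,230:400],None,fx=2.3,fy=2.3,interpolation=2))
cv2.imwrite("pics/s5.png",np.hstack(o))
```

```text
top blue [(array([327.2, 191.7]), np.int32(199), array([16, 16], dtype=int32), array([ 0.5285, -0.0226,  0.054 ]))] [array([ 0.5297, -0.0246,  0.046 ])]
top amber [(array([263.6, 141. ]), np.int32(182), array([16, 15], dtype=int32), array([0.6549, 0.1266, 0.054 ]))] [array([0.6573, 0.126 , 0.046 ])]
top green [(array([141.9, 202.7]), np.int32(189), array([16, 15], dtype=int32), array([0.5139, 0.4264, 0.014 ]))] [array([0.51  , 0.4174, 0.046 ])]
side blue [(array([323. , 259.3]), np.int32(307), array([21, 18], dtype=int32), array([ 0.5277, -0.0287,  0.054 ]))] [array([ 0.532, -0.026,  0.046])]
side amber [] []
side green [(array([182.9, 147.6]), np.int32(135), array([17, 10], dtype=int32), array([0.5162, 0.4247, 0.014 ]))] [array([0.5007, 0.3942, 0.046 ])]
```

View pics/s5.png

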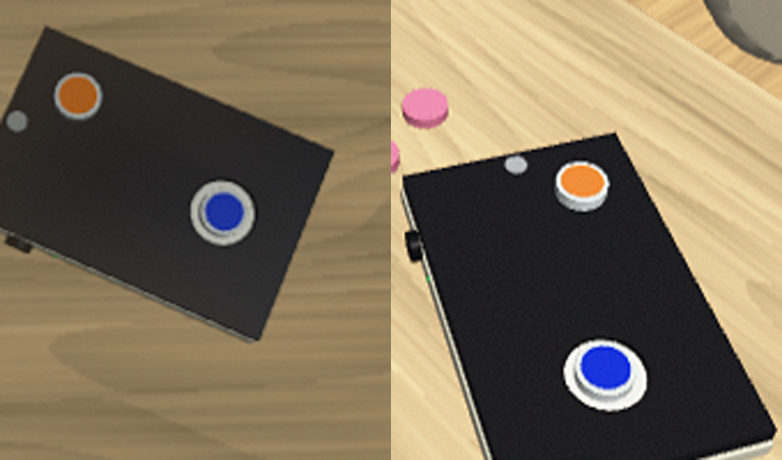

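Both views show the blue disc lying flat in the seat with a pale ring all round it, at top pixel (327,192) and side pixel (323,259). The two views agree on its top at 46 mm. Amber and green haven't moved.

```bash
python3 -c "
from rig import manip;print(manip.sign_off())"
```

```text
the job is handed in; nothing more can be done
None
```

The blue filter was slid along the deck into the seat, where both cameras show it lying flat; amber and green were left untouched, and the job is handed in at about 8.5 s of the 32 s allowed.

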